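# Filter in, iris lever to the preset

### The job

Get the microscope's light source ready: pick up the filter holder by its upright tab and slide it fully home into the slot in the front of the light source, so that its shoulder plate rests against the housing. Then swing the iris lever on top of the light source round until it lies in line with the preset pointer on the dial beneath it. Leave the dishes, the tip box and the bottle where they are.

Things in the scene. Friction and masses are not known exactly. Their poses are not given: they have to be found in the camera images.
- lamp: Light source: fixed cream-white housing, 240 mm deep (x = 0 to 240), 270 wide (y = -145 to 125), 90 high. Origin on the bench in the plane of its front face; x points from front to back, z up. A bare-metal loading shelf, 70 deep, 90 wide, top 35 mm above the bench, juts from the front before the slot.
- slot (a point): Middle of the lower edge of the slot's mouth in the front face, level with the shelf's top (lamp frame 0, 65, 35 mm). x points into the slot: 50 mm wide, 15 high, 68 deep. On the shelf two guide rails, 8 mm high, lead in: 50 mm apart for the last 30 mm, flaring to about 65 at the shelf's edge.
- holder: Filter holder, loose, flat on the bench: metal frame with glass window (x = 0 to 60 mm, 46 wide, 12 thick), black shoulder plate (x = -6 to 0, 62 wide, z = 11 to 32), behind it a black upright tab to grip (x = -40 to -4, 12 thick in y, z = 0 to 55). Origin on the underside at the shoulder; the +x end enters the slot. Home: origin at slot, axes parallel. About 140 g.
- lever (a joint): Angle of the iris lever about its upright pivot, rad: 0 when it points to the front (lamp's -x), growing anticlockwise seen from above, towards the lamp's -y side; range -0.05 to 1.65. Stiff: it stays where it is left.
- lever_knob (a point): Middle of the lever's round black knob, 23 mm across, foot 110 mm, top 155 mm and this point 135 mm above the bench. 80 mm from the pivot; x of this frame points from knob to pivot. The metal arm under it is 16 mm wide and ends 14 mm beyond the knob's middle.
- pointer: Preset pointer: thin black arrow, fixed, lying on the round metal dial (216 mm across) on top of the housing, under the lever. Origin on the lever's pivot axis at the housing's top (lamp frame 115, -30, 90 mm); the arrow points along its -x, the wanted direction of the lever from pivot to knob.
- pointer_tip (a point): The tip of the preset pointer, 105 mm from the pivot.
- dishes: A stack of three clear round dishes, 90 mm across, 44 mm high; origin under its middle. To be left alone.
- tipbox: A grey box of pipette tips with a clear lid, 120 x 80 x 62 mm; origin under its middle. To be left alone.
- bottle: An amber glass bottle, 68 mm across, 150 mm high; origin under its middle. To be left alone.
Mind the look-alikes: they are no part of the job. Leave any turquoise look-alike of the holder alone.

How it is judged (in metres and radians):
On the way, in this order (a step that is already met when the one before it is completed fails the run):
1. the filter holder is fully home in the slot (x of holder in the frame of slot between -0.004 and 0.004 m and y of holder in the frame of slot between -0.006 and 0.006 m and z of holder in the frame of slot between -0.003 and 0.006 m and angle between the x axis of holder and the x axis of slot, either way round below 0.12 rad and angle between holder's own z axis and vertical below 0.12 rad), for 0.2 s.
2. then the lever is in line with the pointer (angle between the x axis of lever_knob and the x axis of pointer, either way round below 0.08 rad), for 0.2 s.
At the end, for the whole second after the job is handed in: The filter holder lies flat and at rest in the slot, its shoulder within 4 mm of the housing's front face (sideways within 6 mm, in height -3 to +6 mm, turned or tilted less than 0.12 rad), and the lever is at rest within 0.08 rad (about 4.5 degrees) of the pointer's direction (all of step 1 and angle between the x axis of lever_knob and the x axis of pointer, either way round below 0.08 rad and linear speed of holder below 0.02 m/s and velocity of joint lever between -0.05 and 0.05 rad/s); the robot touches nothing.
It fails at once if the stack of dishes is pushed more than 30 mm (distance of dishes from where it was at the start of the episode above 0.03 m).
It fails at once if the tip box is pushed more than 30 mm (distance of tipbox from where it was at the start of the episode above 0.03 m).
It fails at once if the bottle is pushed more than 30 mm (distance of bottle from where it was at the start of the episode above 0.03 m).
It also fails if it takes over 54 s, if anything falls off the work surface, if the arm or the gripper's body presses on something with over 40 N, if the wrist force passes 120 N, or if a joint passes its speed limit or range.

### The arm

A 7-joint arm with a two-finger parallel gripper is mounted at the origin on the work surface. World frame = base frame: x ahead of the robot, y to its left, z up, the work surface at z = 0. Lengths are in mm, angles in rad, forces in N, time in s.
With the tool pointing down it reaches from about 425 to 1025 mm from the base axis. Payload 9.4 kg.
Tool frame: the origin (TCP) lies at the very end of the fingers, on their centre line; the grasp point (between the pads) lies 19 mm behind it; z points along the fingers, y is the line along which they close (so a half turn about z gives the same grasp; the last joint's range is limited). The gripper opens to 93 mm and grips with 3 to 60 N. Pads are 15 mm wide; open, the fingers measure 128 mm over their backs; the gripper's body (75 mm by 188 mm) begins 65 mm behind the grasp point.
Start: joints at [-1.29, 0.599, -0.003, 1.599, 0.002, 0.943, -0.08], TCP at [253.911, 679.083, 192.318] pointing down, gripper open.
Joint ranges: [-2.57, 2.57], [-0.35, 1.97], [-1.29, 1.29], [0.11, 2.56], [-1.05, 4.19], [0.11, 1.86], [-2.63, 2.63]. Speed limits (rad/s): [2.22, 2.22, 3.01, 3.01, 3.14, 3.14, 3.14].

### API

Orientations are given as a rotation vector (axis times angle).
In Python, from plant import get_obs, eyes, bot, nets gives the robot as it stands. The module is installed in compiled form; this text tells all that it offers.
- The arm moves only by the tool jog_arm, never from a script. Its arguments are lists of equal length, an entry for each row: "dp": the shift along the tool's x, y, z in units of 50 mm (1.0 is 50 mm), a list of three; "dr": the turn, a rotation vector about the tool's x, y, z in units of 180 degrees (1.0 is 180 degrees), a list of three. A call has 1 to 10 rows; each row shifts and turns the commanded pose from where the row before left it, along the tool's axes as they then stand; what a row does not reach is not made up. A row lasts 1/10 s, in which the tool goes at most 50 mm and 8.59 degrees, less where a joint would pass 70% of its speed; a pose out of reach is approached as far as the arm can. A call with a number of a shift or a turn outside -1 to 1 is refused whole. A call with a gripper value outside its range is refused whole. "gripper" is the opening, from 0 (shut) to 1 (fully open), set as the call begins (left out, the last holds). The fingers move at their own pace and stop on an object; the grip force is fixed at half the most. Time passes only in rows, so rows that do not move let the fingers close. It gives the time, the measured TCP pose, the force, the opening and the grip force at its end, in the units of the state.
- get_obs(): the state, without advancing time (a new reading comes with each control period).
- eyes.capture(name): name is "scene" or "top"; returns (picture, depth): 400x640x3 uint8, red, green, blue; 400x640 float32, mm along the optical axis (not along the pixel's ray), 0 where there is no reading.
- eyes.calibration(name): a dict with "camera_matrix" (3x3 intrinsics, pixels), "R" (3x3) and "t" (3): a world point X has camera coordinates R X + t. Camera axes: x right, y down, z forward; pixel columns grow to the right and rows downward; lengths in mm; the calibration is good to about 2 mm. A picture is of the moment at which its call begins. calibration takes no time and is no camera call.
- bot.finish_job(): hands the job in; it is judged then, once.
Trained networks look in the newest picture that a camera, given by its name, has taken for a name from the list of things; names that differ only in an ending like _2 or _b are one class to them, and where a whole thing is asked for, a point or a joint stands for the part that bears it (a point fixed in the world has none). Each returns a list of dicts, best first, with "p" (0 to 1); they miss things now and then, are a little off and sometimes report something else, mostly with a low value. They report only what shows in the picture. A call takes as long as a camera call. They do not tell look-alikes from the thing itself.
- nets.regions_of(query, camera): "pixels" (400x640 bool, what is visible of it) and "rect" ([left, top, width, height] in pixels, round what is visible of it).
The state is a dict: "t": time; "qpos": joint angles; "joint_velocities": joint speeds; "joint_torque": joint torques, N m; "eef_pos": TCP position; "tcp_rot": TCP orientation; "ft_force": force on the tool from outside, world axes, zero at the start; "torque": the same for the moment, N m; "width": finger opening in mm; "finger_force": force on a finger pad.
Only numpy, scipy, OpenCV 4.12 (cv2) and the standard library are available. Lean on these libraries where they do the work, as an engineer would, in place of code of your own. Each camera call takes 0.05 s, during which the arm holds its last target. There are 200 camera calls.

## Working session

There is one attempt and no reset: what is moved stays moved. The work goes in short steps, Python scripts to look and compute and a tool call to move; the robot and the scene stay as the last step left them, time stands still between calls to the robot, and variables do not carry over. Pictures are saved under pics/ and viewed, at most 10 in all, crops included, and the job is handed in when it is done.

Besides the shell and the picture viewer there is one more tool, called after "Emit:" as name(argument=value, ...) on one line, values as JSON. jog_arm: Moves the arm, as the interface text tells. Shifts and turns lie within -1 to 1; 1 stands for 50 mm of shift or 180 degrees of turn. Its arguments: {"type":"object","properties":{"dp":{"type":"array","items":{"type":"array","items":{"type":"number"}}},"dr":{"type":"array","items":{"type":"array","items":{"type":"number"}}},"gripper":{"type":"number"}},"required":["dp","dr"]}

```bash
mkdir -p pics
cat > h.py <<'E'
import numpy as np, cv2
from plant import get_obs, eyes, bot, nets
from scipy.spatial.transform import Rotation as Ro
def cap(n,save=None):
    im,d=eyes.capture(n)
    if save: cv2.imwrite('pics/'+save,im[:,:,::-1])
    return im,d
def cloud(n,d):
    c=eyes.calibration(n);K=np.array(c['camera_matrix']);R=np.array(c['R']);t=np.array(c['t'])
    v,u=np.mgrid[:d.shape[0],:d.shape[1]]
    P=np.stack([(u-K[0,2])/K[0,0]*d,(v-K[1,2])/K[1,1]*d,d],-1)
    return (P-t)@R
E
python3 - <<'E'
from h import *
for n in ('scene','top'):
    im,d=cap(n,n+'0.png'); np.savez('/tmp/'+n,im=im,d=d)
    c=eyes.calibration(n); print(n,np.round(-np.array(c['R']).T@c['t']),np.round(c['R'],2).tolist(),np.round(c['camera_matrix'],0).tolist())
o=get_obs();print(o)
E
```

```text
scene [1050. -463.  956.] [[0.61, 0.79, 0.0], [0.59, -0.46, -0.66], [-0.52, 0.41, -0.75]] [[397.0, 0.0, 318.0], [0.0, 397.0, 201.0], [0.0, 0.0, 1.0]]
top [ 1.830e+02 -1.000e+00  1.544e+03] [[0.05, -1.0, -0.0], [-0.98, -0.05, -0.21], [0.21, 0.01, -0.98]] [[481.0, 0.0, 318.0], [0.0, 481.0, 199.0], [0.0, 0.0, 1.0]]
{'t': 0.1, 'qpos': array([-1.28969562,  0.60004647, -0.0025207 ,  1.6000199 ,  0.00181977,
        0.94295451, -0.07981851]), 'joint_velocities': array([-0.00017964, -0.00252107, -0.00036572, -0.0010177 ,  0.00122027,
        0.00083167, -0.00023146]), 'joint_torque': array([ 4.17275325e-03, -7.66558313e+01,  1.50166992e+00, -2.52935565e+01,
       -5.23353147e-02,  1.37033901e-02,  5.93877212e-05]), 'eef_pos': array([253.77534976, 678.62637967, 191.55644158]), 'tcp_rot': array([-5.58971287e-01, -3.09136916e+00,  2.23635323e-03]), 'ft_force': array([0.49710836, 0.65839087, 0.90216863]), 'torque': array([0.01565923, 0.03726539, 0.01450727]), 'finger_force': 0.0, 'width': 92.87827005095873}
```

View pics/scene0.png

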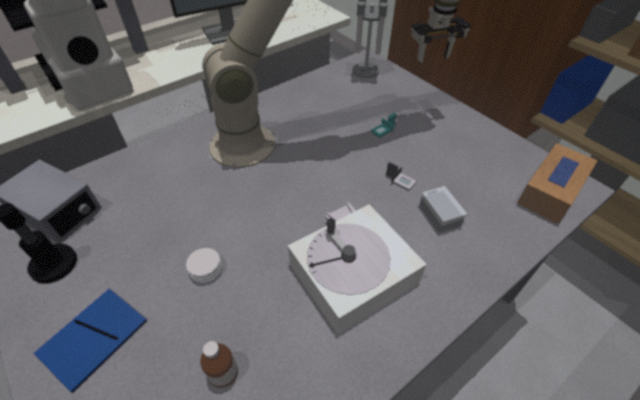

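View pics/top0.png

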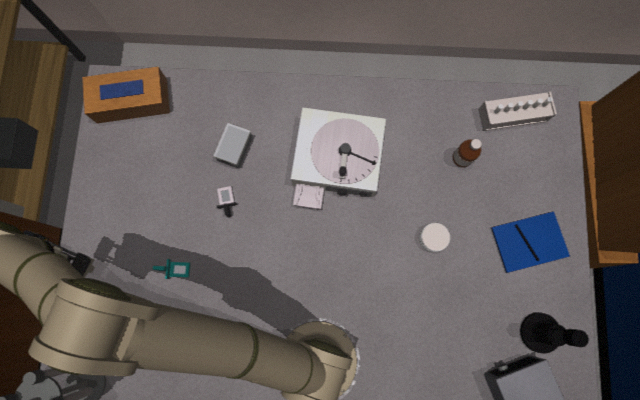

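The holder is at top px (227,200), the turquoise decoy at (178,269), the lamp's shelf at (308,196), lever knob at (343,172) and pointer tip at (375,161).

Run:
```python
from h import *
out=[]
for n,hb,lb in (('top',(208,178,245,222),(285,100,395,215)),('scene',(378,155,422,195),(280,200,432,330))):
    z=np.load(f'/tmp/{n}.npz');im,d=z['im'],z['d'];P=cloud(n,d)
    x0,y0,x1,y1=lb;Q=P[y0:y1,x0:x1].reshape(-1,3)
    T=Q[(abs(Q[:,2]-91)<9)]
    r=cv2.minAreaRect(T[:,:2].astype(np.float32));print(n,'lamp top',r,len(T),np.median(T[:,2]))
    print(cv2.boxPoints(r).round(0).tolist())
    S=Q[(abs(Q[:,2]-36)<6)];S=S[np.linalg.norm(S[:,:2]-np.median(S[:,:2],0),axis=1)<70];print('shelf',len(S),cv2.minAreaRect(S[:,:2].astype(np.float32)),np.median(S,0))
    K=Q[(Q[:,2]>140)];print('high',len(K),np.round(np.median(K,0)), np.round(K[:: max(1,len(K)//15)]).tolist())
    x0,y0,x1,y1=hb;H=P[y0:y1,x0:x1];I=im[y0:y1,x0:x1]
    m=H[...,2]>6; A=H[m]; print('holder',len(A),'bench z',np.median(H[...,2]))
    a=A[(A[:,2]<18)];b=A[A[:,2]>38]
    print('frame',cv2.minAreaRect(a[:,:2].astype(np.float32)),a.mean(0)); print('tab',cv2.minAreaRect(b[:,:2].astype(np.float32)) if len(b) else 0,b.mean(0),len(b))
    cv2.imwrite(f'/tmp/{n}h.png',cv2.resize(I,None,fx=8,fy=8,interpolation=cv2.INTER_CUBIC)[:,:,::-1])
    x0,y0,x1,y1=lb;cv2.imwrite(f'/tmp/{n}l.png',cv2.resize(im[y0:y1,x0:x1],None,fx=4,fy=4,interpolation=cv2.INTER_CUBIC)[:,:,::-1])
a=[cv2.imread(f'/tmp/{k}.png') for k in('toph','topl')]
c=np.zeros((480,750,3),np.uint8)
for i,x0 in ((0,0),(1,300)):
    h,w=a[i].shape[:2];c[:min(h,480),x0:x0+w]=a[i][:480]
cv2.imwrite('pics/crop1.png',c)
for q in ('holder','lever','pointer'):
  for r in nets.regions_of(q,'top'): print(q,round(r['p'],2),r['rect'])
```

```text
top lamp top ((656.9862670898438, -36.55375671386719), (270.31329345703125, 245.3372344970703), 84.57843780517578) 5930 92.23195231436077
[[522.0, -160.0], [766.0, -183.0], [792.0, 86.0], [548.0, 110.0]]
shelf 534 ((511.45965576171875, 48.334739685058594), (121.44388580322266, 75.3594970703125), 84.02859497070312) [511.28334944  51.95048758  36.00144582]
high 90 [561. -42. 159.] [[183.0, -1.0, 1544.0], [183.0, -1.0, 1544.0], [183.0, -1.0, 1544.0], [581.0, -47.0, 151.0], [183.0, -1.0, 1544.0], [575.0, -44.0, 152.0], [571.0, -41.0, 154.0], [571.0, -59.0, 159.0], [568.0, -53.0, 157.0], [564.0, -50.0, 157.0], [561.0, -48.0, 158.0], [560.0, -48.0, 149.0], [183.0, -1.0, 1544.0], [183.0, -1.0, 1544.0], [183.0, -1.0, 1544.0]]
holder 397 bench z 1.8598953382291832
frame ((489.78955078125, 324.0116882324219), (146.00711059570312, 115.56607818603516), 4.673647403717041) [500.77409825 322.59911704  10.83025192]
tab ((320.5333251953125, 167.0519256591797), (431.5927429199219, 43.57946014404297), 44.96489334106445) [429.32948318 284.32005338 170.30824037] 63
scene lamp top ((653.998046875, -32.222
[... 440 characters left out ...]
-57.0, 150.0], [574.0, -52.0, 145.0], [1050.0, -463.0, 956.0], [1050.0, -463.0, 956.0], [1050.0, -463.0, 956.0], [1050.0, -463.0, 956.0], [1050.0, -463.0, 956.0], [1050.0, -463.0, 956.0], [1050.0, -463.0, 956.0]]
holder 423 bench z 2.404884288299269
frame ((457.2420654296875, 341.73651123046875), (137.4351348876953, 185.6796112060547), 46.46818161010742) [488.55102699 326.58090845  11.86782516]
tab ((753.1070556640625, -65.2027587890625), (35.672271728515625, 992.0628662109375), 38.781410217285156) [555.03731042 176.54014931 208.32972027] 86
holder 0.93 [220.6, 185.2, 12.2, 29.7]
holder 0.66 [154.6, 259.1, 32.6, 17.5]
lever 0.69 [339.1, 144.0, 12.8, 38.1]
  return _methods._mean(a, axis=axis, dtype=dtype,
  ret = um.true_divide(
```

View pics/crop1.png

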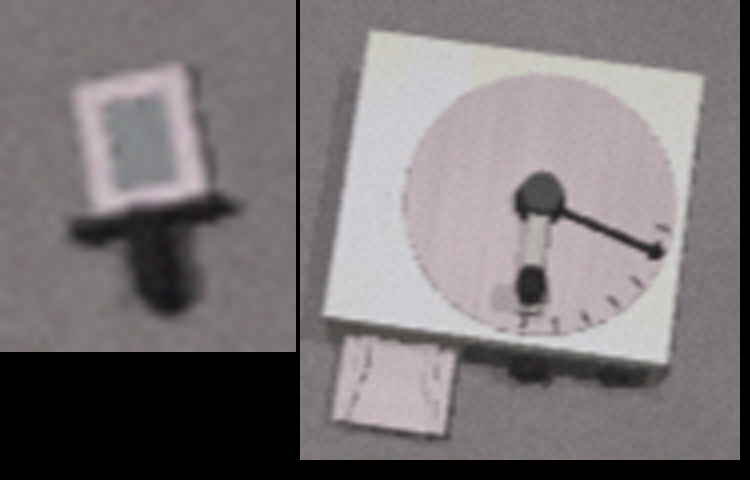

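```bash
cat >> h.py <<'E'
def warp(n,im,z,x0,y0,w,h,s=2):
    """orthophoto of plane z: col=(y-y0)*s, row=(x-x0)*s"""
    c=eyes.calibration(n);M=np.array(c['camera_matrix'])@np.column_stack([np.array(c['R'])[:,0],np.array(c['R'])[:,1],np.array(c['R'])[:,2]*z+np.array(c['t'])])
    A=np.array([[0,1/s,x0],[1/s,0,y0],[0,0,1]])  # (col,row)->(x,y)
    return cv2.warpPerspective(im,M@A,(w*s,h*s),flags=cv2.INTER_CUBIC|cv2.WARP_INVERSE_MAP)
E
python3 - <<'E'
from h import *
c=[]
for n in('top','scene'):
    im=np.load(f'/tmp/{n}.npz')['im']
    w=warp(n,im,12,420,250,150,150); 
    g=w.astype(int).min(2); bg=np.median(g)
    m=((g>bg+35)).astype(np.uint8); k,l,st,ce=cv2.connectedComponentsWithStats(m); i=1+np.argmax(st[1:,4])
    p=np.argwhere(l==i).astype(np.float32)/2+[420,250]
    r=cv2.minAreaRect(p.astype(np.float32));print(n,bg,r,cv2.boxPoints(r).round(1).tolist())
    t=warp(n,im,55,420,250,150,150); c+=[w,t]
    g=t.astype(int).max(2);m=(g<55).astype(np.uint8);k,l,st,ce=cv2.connectedComponentsWithStats(m);i=1+np.argmax(st[1:,4]);p=np.argwhere(l==i).astype(np.float32)/2+[420,250]; print('dark z55',st[i],p.mean(0),p.min(0),p.max(0))
    # pointer & lever on z=90 plane
    p=warp(n,im,91,500,-200,320,320,1); cv2.imwrite(f'/tmp/p{n}.png',p[:,:,::-1])
A=np.hstack([np.hstack(c[:2]),]);B=np.hstack(c[2:]);cv2.imwrite('pics/ortho.png',np.vstack([A,B])[:,:,::-1])
cv2.imwrite('pics/orthoP.png',np.hstack([cv2.imread('/tmp/ptop.png'),cv2.imread('/tmp/pscene.png')]))
E
```

```text
top 116.0 ((504.640869140625, 326.35662841796875), (54.612728118896484, 46.07722473144531), 14.237279891967773) [[472.5, 342.0], [483.79998779296875, 297.29998779296875], [536.7999877929688, 310.70001220703125], [525.4000244140625, 355.3999938964844]]
dark z55 [  57   13  122   96 4280] [452.13598131 306.33983645] [426.5 278.5] [474. 339.]
scene 122.0 ((481.6572265625, 318.9404602050781), (25.042905807495117, 47.093441009521484), 51.13222122192383) [[455.5, 324.0], [492.1000061035156, 294.3999938964844], [507.79998779296875, 313.8999938964844], [471.20001220703125, 343.5]]
dark z55 [  26   34  107  119 7049] [468.04880125 292.18527451] [437. 263.] [496. 316.]
```

View pics/ortho.png

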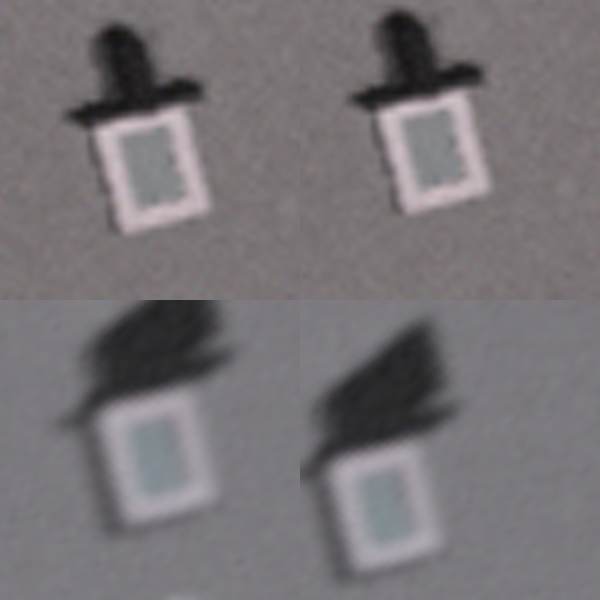

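View pics/orthoP.png

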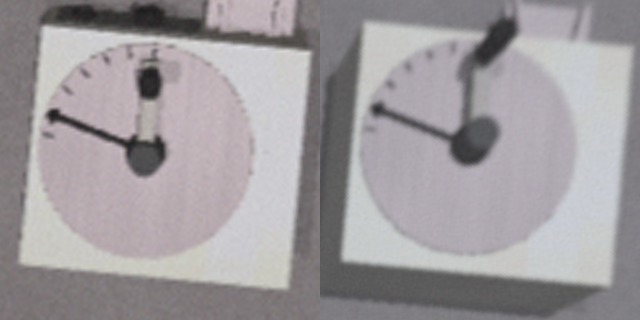

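The orthophotos show the holder's front edge near (530,335) with yaw ≈14°. The lever points to the front, and the pointer tip is at about (615,-148).

Emit:
jog_arm(dp=[[0,0,0],[0,0,0],[0,0,0],[0,0,0],[0,0,0],[0,0,0]], dr=[[0,0,-0.0385],[0,0,-0.0385],[0,0,-0.0385],[0,0,-0.0385],[0,0,-0.0385],[0,0,0]], gripper=0.6)

```text
t: 0.85
eef_pos: [254.1, 678.9, 192.1]
tcp_rot: [0.389, -3.117, 0.0]
ft_force: [-0.3, -0.5, 0.2]
width: 56.2
finger_force: 0.0
```

```bash
cat >> h.py <<'E'
def go(x,y,z,yaw=None,tilt=False):
    """print tool-frame shift (units) to the world target and the turn (units) to tool y at yaw deg, straight down"""
    o=get_obs();R=Ro.from_rotvec(o['tcp_rot']);d=R.inv().apply(np.array([x,y,z])-o['eef_pos'])
    print('t',o['t'],'pos',o['eef_pos'].round(1),'F',o['ft_force'].round(1),'w',round(o['width'],1),'ff',round(o['finger_force'],1),'yaw',np.degrees(np.arctan2(*R.as_matrix()[:2,1][::-1])).round(2),'zdir',R.as_matrix()[:,2].round(3))
    print('dp total',(d/50).round(3))
    if yaw is not None:
        b=np.radians(yaw);T=np.array([[np.sin(b)*-1,np.cos(b),0],[np.cos(b),np.sin(b),0],[0,0,-1]]);T[:,0]=np.cross(T[:,1],T[:,2])
        print('dr total',((R.inv()*Ro.from_matrix(T)).as_rotvec()/np.pi).round(4))
E
python3 -c "
from h import *
go(449.2,314.5,120,104.2)"
```

```text
t 0.85 pos [254.1 678.9 192.1] F [-0.3 -0.5  0.2] w 56.2 ff 0.0 yaw 104.23 zdir [-0. -0. -1.]
dp total [-1.99  -8.023  1.443]
dr total [-0.0001 -0.0001  0.0002]
```

Emit:
jog_arm(dp=[[-0.2,-0.8,0.145],[-0.2,-0.8,0.145],[-0.2,-0.8,0.145],[-0.2,-0.8,0.145],[-0.2,-0.8,0.145],[-0.2,-0.8,0.145],[-0.2,-0.8,0.145],[-0.2,-0.8,0.145],[-0.2,-0.8,0.145],[-0.2,-0.8,0.14]], dr=[[0,0,0],[0,0,0],[0,0,0],[0,0,0],[0,0,0],[0,0,0],[0,0,0],[0,0,0],[0,0,0],[0,0,0]])

```text
t: 1.85
eef_pos: [449.4, 314.2, 120.0]
tcp_rot: [-0.381, 3.118, 0.0]
ft_force: [0.6, 0.9, -0.6]
width: 56.0
finger_force: 0.0
```

```bash
python3 -c "
from h import *
cap('top','g1.png')
im,_=cap('scene');cv2.imwrite('pics/g1s.png',np.hstack([cv2.resize(im[110:230,340:460],(390,390)),cv2.resize(cv2.imread('pics/g1.png')[140:260,170:290,::-1],(390,390))])[:,:,::-1])
go(449.2,314.5,24,104.2)"
```

```text
t 1.95 pos [451.2 309.2 119.3] F [ 0.8  0.4 -0.4] w 56.1 ff 0.0 yaw 103.48 zdir [-0.    -0.004 -1.   ]
dp total [0.013 0.119 1.905]
dr total [-0.0012 -0.0004 -0.004 ]
```

View pics/g1s.png

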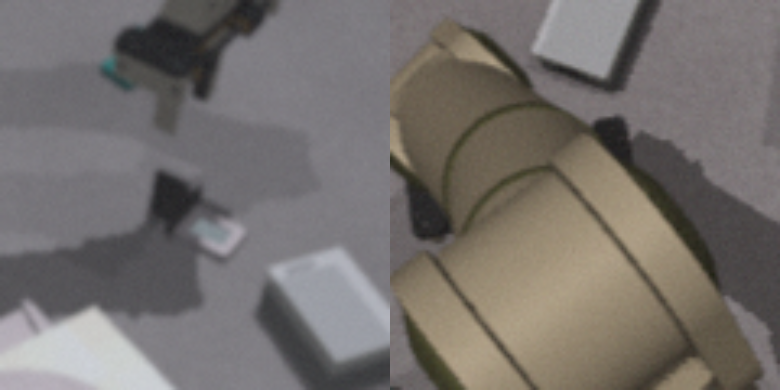

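Emit:
jog_arm(dp=[[0,0,0],[0,0,0],[0,0,0.3],[0,0,0.3],[0,0,0.3],[0,0,0.2],[0,0,0.1],[0,0,0],[0,0,0]], dr=[[0,0,0],[0,0,0],[0,0,0],[0,0,0],[0,0,0],[0,0,0],[0,0,0],[0,0,0],[0,0,0]])

```text
t: 2.85
eef_pos: [448.7, 316.1, 60.4]
tcp_rot: [-0.387, 3.117, 0.0]
ft_force: [-0.1, -0.5, 0.4]
width: 55.4
finger_force: 0.0
```

```bash
python3 -c "
from h import *
im,_=cap('scene');cv2.imwrite('pics/g2.png',cv2.resize(im[120:220,350:460],(660,600),interpolation=2)[:,:,::-1])
go(449.2,314.5,24,104.2)"
```

```text
t 2.9 pos [448.8 316.1  60.6] F [-0.9  0.4  0.1] w 55.5 ff 0.0 yaw 104.16 zdir [ 0.001  0.001 -1.   ]
dp total [ 0.001 -0.033  0.732]
dr total [ 0.0001  0.0002 -0.0002]
```

View pics/g2.png

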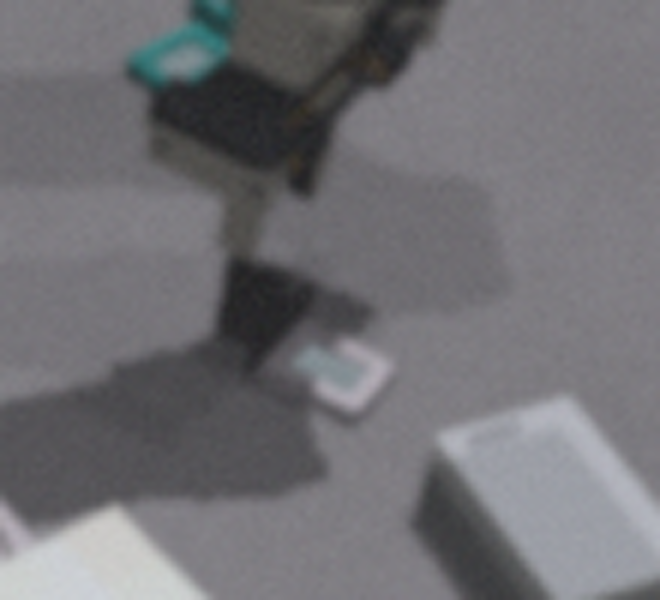

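The near finger stands at the tab's near side, mid-length. I'll descend and grip.

Emit:
jog_arm(dp=[[0,-0.03,0.2],[0,0,0.2],[0,0,0.2],[0,0,0.13],[0,0,0],[0,0,0]], dr=[[0,0,0],[0,0,0],[0,0,0],[0,0,0],[0,0,0],[0,0,0]])

```text
t: 3.5
eef_pos: [448.8, 314.1, 23.2]
tcp_rot: [0.387, -3.117, 0.001]
ft_force: [-0.7, -0.3, -0.2]
width: 55.5
finger_force: 0.0
```

Emit:
jog_arm(dp=[[0,0,0],[0,0,0],[0,0,0],[0,0,0],[0,0,0],[0,0,0],[0,0,0],[0,0,0]], dr=[[0,0,0],[0,0,0],[0,0,0],[0,0,0],[0,0,0],[0,0,0],[0,0,0],[0,0,0]], gripper=0)

```text
t: 4.3
eef_pos: [449.0, 314.1, 23.6]
tcp_rot: [0.387, -3.118, 0.0]
ft_force: [0.1, -1.2, 2.2]
width: 11.4
finger_force: 30.0
```

```bash
python3 -c "
from h import *
go(449.2,314.5,120,84.56)"
```

```text
t 4.3 pos [449.  314.1  23.6] F [ 0.1 -1.2  2.2] w 11.4 ff 30.0 yaw 104.15 zdir [-0. -0. -1.]
dp total [-0.005  0.006 -1.928]
dr total [-0.     -0.      0.1088]
```

Emit:
jog_arm(dp=[[0,0,-0.2],[0,0,-0.3],[0,0,-0.3],[0,0,-0.3],[0,0,-0.3],[0,0,-0.1],[0,0,0]], dr=[[0,0,0],[0,0,0],[0,0,0.027],[0,0,0.027],[0,0,0.027],[0,0,0.028],[0,0,0]])

```text
t: 5.0
eef_pos: [449.3, 314.7, 100.0]
tcp_rot: [0.152, 3.136, 0.002]
ft_force: [-0.0, 1.0, -1.6]
width: 11.3
finger_force: 30.0
```

```bash
python3 -c "
from h import *
go(420.7,63.3,98.6,84.56)"
```

```text
t 5.0 pos [449.3 314.7 100. ] F [-0.   1.  -1.6] w 11.3 ff 30.0 yaw 84.47 zdir [ 0.002  0.001 -1.   ]
dp total [ 0.085 -5.059  0.02 ]
dr total [ 0.0004  0.0004 -0.0005]
```

Emit:
jog_arm(dp=[[0.01,-0.6,0],[0.01,-0.6,0],[0.01,-0.6,0],[0.01,-0.6,0],[0.01,-0.6,0],[0.01,-0.6,0],[0.01,-0.6,0],[0.01,-0.6,0],[0,-0.2,0],[0,-0.06,0]], dr=[[0,0,0],[0,0,0],[0,0,0],[0,0,0],[0,0,0],[0,0,0],[0,0,0],[0,0,0],[0,0,0],[0,0,0]])

```text
t: 6.0
eef_pos: [420.8, 61.8, 98.6]
tcp_rot: [-0.151, -3.138, 0.0]
ft_force: [-0.0, 0.6, -1.2]
width: 11.3
finger_force: 30.0
```

Emit:
jog_arm(dp=[[0,0,0.2],[0,0,0.2],[0,0,0.1],[0,0,0],[0,0,0],[0,0,0]], dr=[[0,0,0],[0,0,0],[0,0,0],[0,0,0],[0,0,0],[0,0,0]])

```text
t: 6.6
eef_pos: [421.0, 63.1, 73.6]
tcp_rot: [0.149, 3.138, 0.0]
ft_force: [-0.3, 0.6, -2.5]
width: 11.1
finger_force: 30.0
```

```bash
python3 -c "
from h import *
t,d=cap('top');s,e=cap('scene');np.savez('/tmp/b',t=t,d=d,s=s,e=e)
a=warp('scene',s,60,380,-20,150,180,3);b=warp('top',t,60,380,-20,150,180,3) if 0 else cv2.resize(s[190:260,300:370],(450,540))
cv2.imwrite('pics/p1.png',np.hstack([a[:,:400],cv2.resize(t[160:230,285:340],(380,540))])[:,:,::-1])
go(420.7,63.3,61.5,84.56)"
```

```text
t 6.7 pos [421.1  62.9  73.8] F [-0.2  0.2 -2.3] w 11.2 ff 30.0 yaw 84.54 zdir [ 0.001  0.    -1.   ]
dp total [0.009 0.007 0.246]
dr total [ 0.      0.0002 -0.0001]
```

View pics/p1.png

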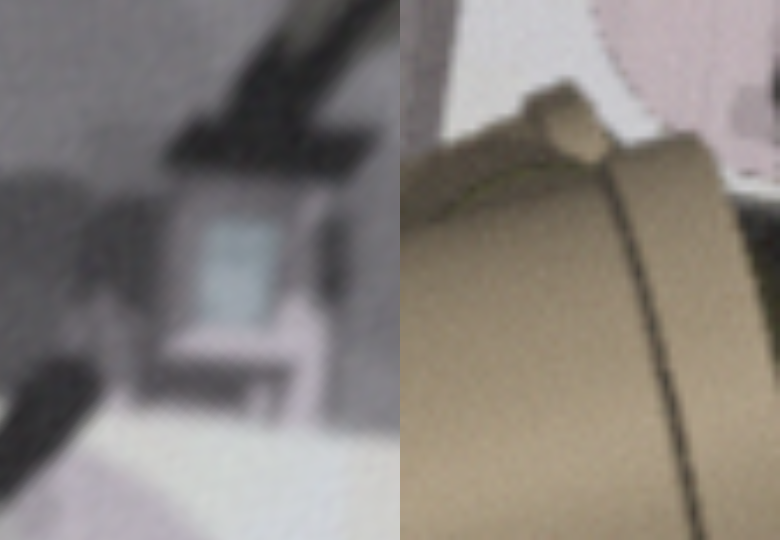

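The scene crop shows the held holder level over the shelf, front edge centre at about (498,55), roughly where expected. I'll lower it between the rails.

Emit:
jog_arm(dp=[[0,0,0.08],[0,0,0.08],[0,0,0.06],[0,0,0.04],[0,0,0.015],[0,0,0],[0,0,0]], dr=[[0,0,0],[0,0,0],[0,0,0],[0,0,0],[0,0,0],[0,0,0],[0,0,0]])

```text
t: 7.4
eef_pos: [421.0, 62.7, 59.8]
tcp_rot: [0.15, 3.138, -0.0]
ft_force: [-0.1, 0.8, -2.6]
width: 11.1
finger_force: 30.0
```

Emit:
jog_arm(dp=[[-0.1,0,0],[-0.1,0,0],[-0.1,0,0],[0,0,0],[0,0,0],[0,0,0]], dr=[[0,0,0],[0,0,0],[0,0,0],[0,0,0],[0,0,0],[0,0,0]])

```text
t: 8.0
eef_pos: [435.7, 61.2, 59.8]
tcp_rot: [-0.15, -3.138, 0.0]
ft_force: [-0.4, -0.7, -1.6]
width: 11.2
finger_force: 30.0
```

Emit:
jog_arm(dp=[[-0.1,0,0],[-0.1,0,0],[-0.1,0,0],[-0.1,0,0],[-0.1,0,0],[-0.1,0,0],[-0.1,0,0],[0,0,0],[0,0,0]], dr=[[0,0,0],[0,0,0],[0,0,0],[0,0,0],[0,0,0],[0,0,0],[0,0,0],[0,0,0],[0,0,0]])

```text
t: 8.9
eef_pos: [470.6, 57.9, 59.8]
tcp_rot: [-0.15, -3.138, 0.0]
ft_force: [0.5, 0.0, -2.2]
width: 11.2
finger_force: 30.0
```

Emit:
jog_arm(dp=[[-0.1,0,0],[-0.1,0,0],[-0.1,0,0],[-0.1,0,0],[-0.1,0,0],[-0.1,0,0],[-0.1,0,0],[-0.1,0,0],[0,0,0],[0,0,0]], dr=[[0,0,0],[0,0,0],[0,0,0],[0,0,0],[0,0,0],[0,0,0],[0,0,0],[0,0,0],[0,0,0],[0,0,0]])

```text
t: 9.9
eef_pos: [510.4, 54.1, 59.8]
tcp_rot: [-0.15, -3.138, 0.0]
ft_force: [0.5, -0.6, -2.2]
width: 11.2
finger_force: 30.0
```

Emit:
jog_arm(dp=[[-0.06,0,0],[-0.04,0,0],[0,0,0],[0,0,0]], dr=[[0,0,0],[0,0,0],[0,0,0],[0,0,0]])

```text
t: 10.3
eef_pos: [515.5, 53.7, 59.8]
tcp_rot: [-0.15, -3.138, 0.0]
ft_force: [0.2, 0.3, -2.1]
width: 11.4
finger_force: 30.0
```

Emit:
jog_arm(dp=[[-0.03,0,0],[-0.03,0,0],[0,0,0]], dr=[[0,0,0],[0,0,0],[0,0,0]])

```text
t: 10.6
eef_pos: [518.8, 53.4, 59.9]
tcp_rot: [0.15, 3.138, 0.0]
ft_force: [0.1, -0.6, -2.2]
width: 11.6
finger_force: 30.0
```

Emit:
jog_arm(dp=[[-0.02,0,0],[-0.02,0,0],[0,0,0]], dr=[[0,0,0],[0,0,0],[0,0,0]])

```text
t: 10.9
eef_pos: [520.6, 53.2, 59.8]
tcp_rot: [0.15, 3.138, 0.0]
ft_force: [-1.6, -0.1, -1.5]
width: 11.4
finger_force: 30.0
```

Emit:
jog_arm(dp=[[-0.02,0,0],[-0.02,0,0],[0,0,0]], dr=[[0,0,0],[0,0,0],[0,0,0]])

```text
t: 11.2
eef_pos: [520.8, 53.1, 59.7]
tcp_rot: [-0.149, -3.135, 0.001]
ft_force: [-5.8, 0.6, 0.7]
width: 11.5
finger_force: 30.0
```

Emit:
jog_arm(dp=[[-0.02,0,0],[0,0,0.015],[0,0,0]], dr=[[0,0,0],[0,0,0],[0,0,0]])

```text
t: 11.5
eef_pos: [520.5, 53.0, 58.8]
tcp_rot: [-0.149, -3.133, 0.001]
ft_force: [-8.0, 0.8, 3.6]
width: 11.6
finger_force: 30.0
```

Emit:
jog_arm(dp=[[0,0,0],[0,0,0],[0,0,0],[0,0,0],[0,0,0],[0,0,0]], dr=[[0,0,0],[0,0,0],[0,0,0],[0,0,0],[0,0,0],[0,0,0]], gripper=0.4)

```text
t: 12.1
eef_pos: [523.6, 52.9, 59.1]
tcp_rot: [0.15, 3.138, -0.0]
ft_force: [-0.0, -0.5, 0.0]
width: 37.2
finger_force: 0.0
```

Emit:
jog_arm(dp=[[0,0,-0.2],[0,0,-0.3],[0,0,-0.5],[0,0,-0.6],[0,0,-0.6],[0,0,-0.4],[0,0,0],[0,0,0]], dr=[[0,0,0],[0,0,0],[0,0,0],[0,0,0],[0,0,0],[0,0,0],[0,0,0],[0,0,0]])

```text
t: 12.9
eef_pos: [523.5, 52.8, 189.6]
tcp_rot: [0.15, 3.137, 0.0]
ft_force: [0.5, -0.6, -0.2]
width: 37.1
finger_force: 0.0
```

```bash
python3 -c "
from h import *
s,e=cap('scene');t,d=cap('top')
# shoulder plate & tab in scene, relative to front edge
P=cloud('scene',e)[195:235,310:370].reshape(-1,3);
for lo,hi in((46,70),(80,95)):
  q=P[(P[:,2]>lo)&(P[:,2]<hi)&(P[:,0]<545)];print(lo,len(q),q.mean(0).round(1),q.min(0).round(1),q.max(0).round(1))
cv2.imwrite('pics/p2.png',np.hstack([cv2.resize(s[190:270,285:375],(450,400)),cv2.resize(t[130:220,285:365],(350,400))])[:,:,::-1])
go(420.7,63.3,160,84.56)"
```

```text
46 37 [503.7  52.4  56.2] [475.6  21.7  46. ] [522.6  96.   70. ]
80 166 [532.4   1.6  91.1] [502.  -86.7  83.2] [545.   76.7  94.9]
t 13.0 pos [522.9  52.8 188.4] F [ 0.2 -0.3 -1.1] w 37.2 ff 0.0 yaw 84.54 zdir [-0.001 -0.    -1.   ]
dp total [2.053 0.015 0.571]
dr total [-0.0001 -0.0004 -0.0001]
```

View pics/p2.png

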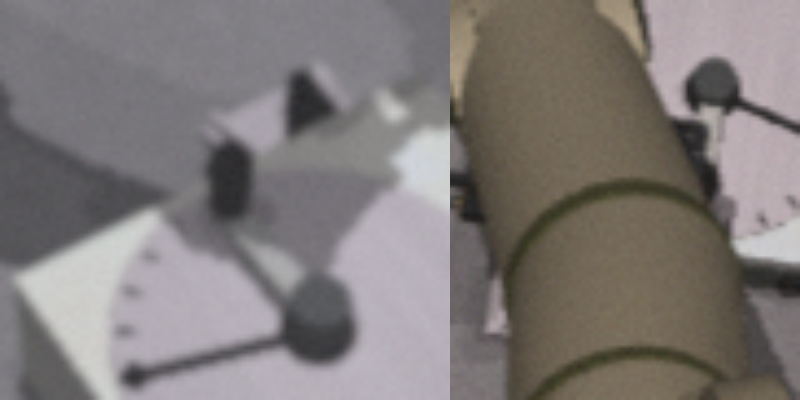

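```bash
python3 -c "
from h import *
print(get_obs()['qpos'].round(2))
z=np.load('/tmp/top.npz')['im'];s=np.load('/tmp/scene.npz')['im'];now,_=eyes.capture('scene')
for n,im in(('top',z),('scene',s),('scene',now)):
  w=warp(n,im,91,500,-200,320,320,2); g=w.astype(int).max(2)
  x,y=np.mgrid[:640,:640]/2.+0; x+=500;y-=200
  # dial centre: colour (reddish vs. housing) ellipse
  lamp=np.array([657,-36.6] if n=='top' else [654,-32.2])
  c=lamp+[-6.9,-19.4]
  dx,dy=x-c[0],y-c[1];r=np.hypot(dx,dy)
  m=(g<95)&(r>40)&(r<112)&(dy<-30)&(dx>-60)&(dx<20)
  k,l,st,_=cv2.connectedComponentsWithStats(m.astype(np.uint8));i=1+np.argmax(st[1:,4]);q=l==i
  p=np.c_[x[q],y[q]];u,sv,v=np.linalg.svd(p-p.mean(0),full_matrices=False);d=v[0]*np.sign(-v[0][1])
  e=p.mean(0)-c;print(n,'pivot',c.round(1),'n',len(p),'line dir',np.degrees(np.arctan2(d[1],d[0])).round(2),'from pivot',np.degrees(np.arctan2(e[1],e[0])).round(2),'rmax',r[q].max(),'perp off',(e[0]*d[1]-e[1]*d[0]).round(1))
"
```

```text
[-0.1   0.37 -0.15  2.05  0.08  0.73  1.18]
top pivot [650.1 -56. ] n 1648 line dir -111.41 from pivot -111.15 rmax 103.3859758381184 perp off -0.3
scene pivot [647.1 -51.6] n 1144 line dir -111.7 from pivot -112.98 rmax 104.40771044324266 perp off 1.8
scene pivot [647.1 -51.6] n 1049 line dir -111.69 from pivot -112.96 rmax 104.14014595726282 perp off 1.7
```

Emit:
jog_arm(dp=[[0,0,0],[0,0,0],[0,0,0],[0,0,0],[0,0,0],[0,0,0]], dr=[[0,0,0.041],[0,0,0.041],[0,0,0.041],[0,0,0.041],[0,0,0],[0,0,0]], gripper=0.6)

```text
t: 13.65
eef_pos: [523.1, 53.1, 188.4]
tcp_rot: [-0.938, -2.997, 0.001]
ft_force: [0.5, 0.1, -0.5]
width: 56.0
finger_force: 0.0
```

```bash
python3 -c "
from h import *
go(569,-48.5,188,55)"
```

```text
t 13.65 pos [523.1  53.1 188.4] F [ 0.5  0.1 -0.5] w 56.0 ff 0.0 yaw 55.25 zdir [-0.001 -0.    -1.   ]
dp total [-1.912 -1.145  0.008]
dr total [-0.0003 -0.0002  0.0014]
```

Emit:
jog_arm(dp=[[-0.4,-0.24,0],[-0.4,-0.24,0],[-0.4,-0.24,0],[-0.4,-0.24,0],[-0.2,-0.12,0],[-0.112,-0.065,0],[0,0,0],[0,0,0],[0,0,0]], dr=[[0,0,0],[0,0,0],[0,0,0],[0,0,0],[0,0,0],[0,0,0],[0,0,0],[0,0,0],[0,0,0]])

```text
t: 14.55
eef_pos: [568.7, -47.7, 189.1]
tcp_rot: [-0.942, -2.997, -0.001]
ft_force: [0.0, 0.5, -0.1]
width: 55.7
finger_force: 0.0
```

```bash
python3 -c "
from h import *
s,e=cap('scene');t,d=cap('top')
cv2.imwrite('pics/k1.png',np.hstack([cv2.resize(s[180:270,285:375],(400,400)),cv2.resize(t[120:210,285:375],(400,400))])[:,:,::-1])
go(569,-48.5,119,55)"
```

```text
t 14.65 pos [568.8 -47.9 189.2] F [-1.3  0.2 -0.5] w 55.9 ff 0.0 yaw 55.09 zdir [ 0.  0. -1.]
dp total [-0.011 -0.008  1.403]
dr total [ 0.0001 -0.      0.0005]
```

View pics/k1.png

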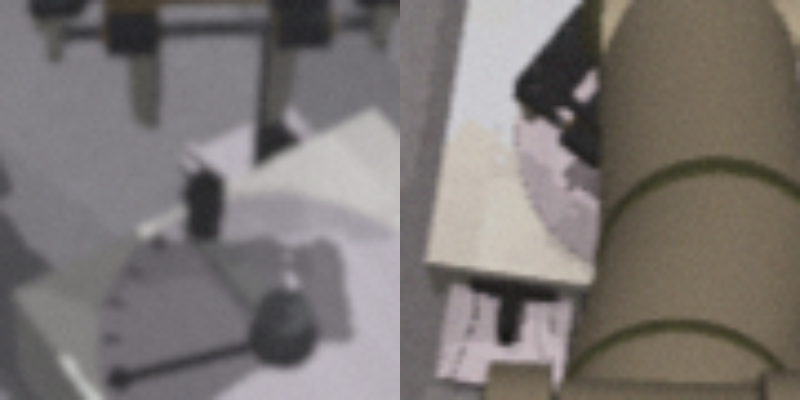

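The top crop shows the holder home with its shoulder against the housing. The scene crop shows the fingers straddling the knob.

Emit:
jog_arm(dp=[[0,0,0.3],[0,0,0.3],[0,0,0.3],[0,0,0.2],[0,0,0.2],[0,0,0.1],[0,0,0],[0,0,0]], dr=[[0,0,0],[0,0,0],[0,0,0],[0,0,0],[0,0,0],[0,0,0],[0,0,0],[0,0,0]])

```text
t: 15.45
eef_pos: [569.2, -48.8, 119.4]
tcp_rot: [0.944, 2.996, 0.0]
ft_force: [1.1, 0.3, 0.3]
width: 55.6
finger_force: 0.0
```

Emit:
jog_arm(dp=[[0,0,0],[0,0,0],[0,0,0],[0,0,0],[0,0,0],[0,0,0],[0,0,0]], dr=[[0,0,0],[0,0,0],[0,0,0],[0,0,0],[0,0,0],[0,0,0],[0,0,0]], gripper=0)

```text
t: 16.15
eef_pos: [569.2, -48.7, 119.2]
tcp_rot: [0.944, 2.996, 0.0]
ft_force: [0.0, 0.0, 1.0]
width: 21.8
finger_force: 30.0
```

```bash
python3 -c "
from h import *
o=get_obs();R=Ro.from_rotvec(o['tcp_rot']);C=np.array([648.6,-53.8]);p=o['eef_pos'][:2];e=p-C
a0=np.degrees(np.arctan2(e[1],e[0]))%360;a1=360-111.6;print(o['eef_pos'],o['ft_force'],o['width'],'r',np.hypot(*e),'ang',a0,'to go',a1-a0)
n=20;st=(a1-a0)/n;rot=Ro.from_euler('z',st,degrees=True)
d=rot.apply([*e,0])-[*e,0];print('row dp',(R.inv().apply(d)/50).round(4),'dr z',-st/180)
"
```

```text
[569.21584095 -48.7171294  119.22071161] [0.02683677 0.0257279  0.96032881] 21.826793534861967 r 79.54671760175708 ang 176.33642236343806 to go 72.06357763656194
row dp [-0.0547 -0.0838 -0.    ] dr z -0.02001766045460054
```

Emit:
jog_arm(dp=[[-0.0547,-0.0838,0],[-0.0547,-0.0838,0],[-0.0547,-0.0838,0],[-0.0547,-0.0838,0],[-0.0547,-0.0838,0],[0,0,0]], dr=[[0,0,-0.02],[0,0,-0.02],[0,0,-0.02],[0,0,-0.02],[0,0,-0.02],[0,0,0]])

```text
t: 16.75
eef_pos: [571.8, -74.1, 119.2]
tcp_rot: [0.463, 3.106, 0.0]
ft_force: [1.2, -0.9, 1.8]
width: 21.6
finger_force: 30.0
```

Emit:
jog_arm(dp=[[-0.0547,-0.0838,0],[-0.0547,-0.0838,0],[-0.0547,-0.0838,0],[-0.0547,-0.0838,0],[-0.0547,-0.0838,0],[-0.0547,-0.0838,0],[-0.0547,-0.0838,0],[-0.0547,-0.0838,0],[0,0,0]], dr=[[0,0,-0.02],[0,0,-0.02],[0,0,-0.02],[0,0,-0.02],[0,0,-0.02],[0,0,-0.02],[0,0,-0.02],[0,0,-0.02],[0,0,0]])

```text
t: 17.65
eef_pos: [591.0, -108.3, 119.2]
tcp_rot: [-0.322, 3.124, 0.0]
ft_force: [2.6, 1.1, 2.8]
width: 21.7
finger_force: 30.0
```

Emit:
jog_arm(dp=[[-0.0547,-0.0838,0],[-0.0547,-0.0838,0],[-0.0547,-0.0838,0],[-0.0547,-0.0838,0],[-0.0547,-0.0838,0],[-0.0547,-0.0838,0],[-0.0547,-0.0838,0],[0,0,0],[0,0,0],[0,0,0]], dr=[[0,0,-0.02],[0,0,-0.02],[0,0,-0.02],[0,0,-0.02],[0,0,-0.02],[0,0,-0.02],[0,0,-0.02],[0,0,0],[0,0,0],[0,0,0]])

```text
t: 18.65
eef_pos: [619.3, -127.4, 119.2]
tcp_rot: [-0.994, 2.979, -0.0]
ft_force: [2.3, 2.2, 2.2]
width: 21.8
finger_force: 30.0
```

```bash
cat > a.py <<'E'
from h import *
o=get_obs();C=np.array([648.6,-53.8]);e=o['eef_pos'][:2]-C
print(o['t'],o['eef_pos'],o['ft_force'],o['width'],'r',np.hypot(*e),'ang',np.degrees(np.arctan2(e[1],e[0])),o['qpos'][6])
E
python3 a.py
```

```text
18.65 [ 619.25546065 -127.35716772  119.22536798] [2.25609368 2.1727917  2.17140127] 21.779311991994184 r 79.1944373821143 ang -111.74879387897151 2.0338538755742035
```

Angle −111.7° against the target −111.6°. Release, rise, move away and check.

Emit:
jog_arm(dp=[[0,0,0],[0,0,0],[0,0,0],[0,0,0],[0,0,0]], dr=[[0,0,0],[0,0,0],[0,0,0],[0,0,0],[0,0,0]], gripper=0.6)

```text
t: 19.15
eef_pos: [618.8, -128.1, 119.0]
tcp_rot: [0.997, -2.979, -0.0]
ft_force: [-0.0, 0.1, -0.3]
width: 54.5
finger_force: 0.0
```

Emit:
jog_arm(dp=[[0,0,-0.2],[0,0,-0.4],[0,0,-0.6],[0,0,-0.6],[0,0,-0.6],[0,0,-0.6],[0,0,-0.4],[0,0,0],[0,0,0]], dr=[[0,0,0],[0,0,0],[0,0,0],[0,0,0],[0,0,0],[0,0,0],[0,0,0],[0,0,0],[0,0,0]])

```text
t: 20.05
eef_pos: [618.9, -128.0, 289.4]
tcp_rot: [-0.997, 2.979, -0.001]
ft_force: [0.9, 0.1, -0.3]
width: 55.6
finger_force: 0.0
```

Run:
```python
from h import *
go(600,-350,290)
s,e=cap('scene');t,d=cap('top')
for r in nets.regions_of('lever','scene'):print('scene lever',r['p'],r['rect'])
P=cloud('scene',e)[180:330,270:430].reshape(-1,3);C=np.array([647.1,-51.6])
r=np.hypot(*(P[:,:2]-C).T);q=P[(P[:,2]>138)&(P[:,2]<162)&(r>60)&(r<100)]
m=np.median(q,0);print(len(q),m,np.degrees(np.arctan2(*(m[:2]-C)[::-1])))
for n,im in (('top',t),('scene',s)):
  for r in nets.regions_of('holder',n):
    v,u=np.nonzero(r['pixels']);P=cloud(n,d if n=='top' else e)[v,u];print(n,'holder',round(r['p'],2),np.median(P,0).round(1),P.max(0).round(1))
```

```text
t 20.05 pos [ 618.9 -128.   289.4] F [ 0.9  0.1 -0.3] w 55.6 ff 0.0 yaw 127.0 zdir [ 0.001 -0.    -1.   ]
dp total [ 2.974 -3.319 -0.011]
scene lever 0.9 [310.7, 244.2, 45.1, 22.1]
90 [ 620.53555872 -129.07903509  154.49127584] -108.92477720766662
top holder 0.78 [257.6 461.9  13. ] [ 286.4  518.1 1543.6]
top holder 0.4 [525.2  47.9  73. ] [544.4  71.1 100.1]
scene holder 0.7 [257.3 480.4  14.8] [286.8 572.8  59.6]
scene holder 0.5 [515.   50.4  84.5] [540.6 111.2  94.9]
```

```bash
python3 -c "
from h import *
print(bot.finish_job())"
```

```text
the job is handed in; nothing more can be done
None
```

I handed the job in at about 20 s: the filter holder is in the slot with its shoulder against the housing, the lever was left within about 1–3° of the pointer by my measurements (limit 4.5°), and the arm never went near the dishes, tip box or bottle; no verdict came back.

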